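# Clear the paste tin and hang the G-clamp on its slanted rack arm

### The job

The big paste tin has been left in front of the bare slanted arm of the clamp rack: first slide it along the bench, without lifting or tipping it, to stand inside its yellow ring. Then hang the blue G-clamp on that bare arm, the arm passing through the clamp's throat, bow at the top and screw handle hanging down, well down the arm. Leave the green clamp on the other arm and the things lying on the bench where they are.

Things in the scene. Friction and masses are not known exactly. Their poses are not given: they have to be found in the camera images.
- tin: closed round paste tin, white with a green band and a metal lid, 110 mm diameter, 98 mm tall, 0.5 to 0.9 kg, loose on the bench; too wide to grip, to be pushed. Origin: centre of its underside; z up.
- mark: its place: a flat yellow ring painted on the bench, 140 mm inside and 160 mm outside diameter. Origin: centre of the ring, at bench height. It may be left or right of the tin.
- clamp_arm: bare arm of the red rack: round steel bar, 14 mm diameter, rising at 45 degrees towards the robot. Origin: its root, on the centre line of the rack's 25 mm square crossbar, 170 mm above the bench. z is the arm's axis, up along it to the rounded tip at z = 125 mm (about the first 18 mm lie inside the crossbar); y is level, along the crossbar; x is square to both, up and to the rack's back.
- rack: the red clamp rack, bolted down: a crossbar on two posts (25 mm square, 185 mm high) at y = -90 and +290 mm. Origin: on the bench, straight below the root of the bare arm; -x is the side the arms rise to, y along the crossbar. A second arm like the bare one stands at y = +200 mm, with the green clamp on it.
- clamp_grip (a point): point on the spine of the blue G-clamp (loose, lying flat, z up), half-way up its 20 mm thickness, near its balance point: the place to grip. x runs along the spine to the bow (the end to be hung up), -x to the screw handle; y from the spine across the throat to the screw. From this point the spine is a straight bar, y -7 to 7 mm (14 wide), x -26 to 46 mm.
- clamp_throat (a point): point in the clamp's throat near the bow, x 32 and y 32 mm from clamp_grip, same height and axes: where the arm should pass through. From this point the open throat goes to the bow's inner face at x = 21, the lower arm at x = -65, the spine at y = -25 and the screw (11 mm diameter) at y = 25 mm. The screw is run up, so the throat is closed all round.
- clamp: the blue G-clamp as a whole, 153 x 106 x 20 mm, 0.35 to 0.65 kg. Origin: x 10, y 36, z -10 mm from clamp_grip, same axes. From this origin its frame spans x -57 to 57, y -43 to 37 mm; the handle end is at x = -96 and its cross bar at x = -88 spans y -9 to 63 mm. To go onto the arm, clamp and arm axes are laid parallel (x to x, y to y, z to z).
- hung_clamp: a like G-clamp, green, hanging loose on the second arm of the rack, slid down to the crossbar and leaning a little, as the blue one will when let go; leave it there. Origin: mid-length of its frame.
- wire_brush: wooden wire brush, 220 mm long, 28 mm high, lying loose; leave it alone. Origin: centre of its underside.
- tube_offcut: offcut of square steel tube, 110 x 50 x 50 mm, lying loose; leave it alone. Origin: centre of its underside.
- chipping_hammer: chipping hammer, 230 mm long, 24 mm high, lying loose; leave it alone. Origin: near the middle of its length, at the bench.
There are look-alikes about, which are no part of the job. Several things look just like the tin: the one meant starts farthest to the robot's right.

How it is judged:
On the way, in this order (a step that is already met when the one before it is completed fails the run):
1. the tin stands upright and still inside its yellow ring (horizontal distance between tin and mark below 0.018 m and angle between tin's own z axis and vertical below 0.1 rad and height (world z) of tin below 0.006 m and linear speed of tin below 0.02 m/s), for 0.2 s.
2. the bare arm passes through the throat of the blue clamp (z of clamp_throat in the frame of clamp_arm between 0.012 and 0.085 m and x of clamp_throat in the frame of clamp_arm between -0.03 and 0.03 m and y of clamp_throat in the frame of clamp_arm between -0.035 and 0.035 m and angle between the z axis of clamp_throat and the z axis of clamp_arm, either way round below 1.15 rad), for 0.2 s.
At the end, for the whole second after the job is handed in: Tin upright on the bench, centred within 18 mm in the ring. Blue clamp at rest on the bare arm, which passes through its throat 12 to 85 mm from the root; bow up (spine within 0.95 rad of vertical), clear of the bench. Green clamp moved under 40 mm; brush, offcut, hammer under 30 mm (all of step 1 and all of step 2 and height (world z) of clamp_grip above 0.08 m and angle between clamp_grip's own x axis and vertical below 0.95 rad and linear speed of clamp below 0.05 m/s and contact force between clamp and clamp_arm above 0.3 N and distance of hung_clamp from where it was at the start of the episode below 0.04 m and distance of each of wire_brush, tube_offcut, chipping_hammer from where it was at the start of the episode below 0.03 m); the robot touches nothing.
It fails at once if the tin is lifted off the bench or tipped (height (world z) of tin above 0.012 m or angle between tin's own z axis and vertical above 0.2 rad).
It fails at once if the green clamp is knocked along or off its arm (distance of hung_clamp from where it was at the start of the episode above 0.06 m).
It fails at once if the brush, the offcut or the hammer is pushed away (distance of any of wire_brush, tube_offcut, chipping_hammer from where it was at the start of the episode above 0.03 m).
It also fails if it takes over 61 s, if anything falls off the work surface, if the arm or the gripper's body presses on something with over 40 N, if the wrist force passes 120 N, or if a joint passes its speed limit or range.

### The arm

A 6-joint arm with a two-finger parallel gripper is mounted at the origin on the work surface. World frame = base frame: x ahead of the robot, y to its left, z up, the work surface at z = 0. Lengths are in m, angles in rad, forces in N, time in s.
With the tool pointing down it reaches from about 0.275 to 0.825 m from the base axis. Payload 5.2 kg.
Tool frame: the origin (TCP) lies midway between the tips of the shut fingers; the grasp point (between the pads) lies 19 mm behind it; z points along the fingers, y is the direction in which the jaws open and shut (so a half turn about z gives the same grasp; the last joint's range is limited). The gripper opens to 93 mm and grips with 3 to 60 N. Pads are 15 mm wide; open, the fingers measure 128 mm over their backs; the gripper's body (75 mm by 188 mm) begins 65 mm behind the grasp point.
Start: joints at [0.953, 0.259, 1.535, -0, 1.348, -0.203], TCP at [0.222, 0.503, 0.198] pointing down, gripper open.
Joint ranges: [-3.14, 3.14], [-0.91, 2.08], [0.19, 2.58], [-1.22, 4.36], [0.22, 2.71], [-3.12, 3.12]. Speed limits (rad/s): [2.57, 2.57, 3.14, 3.14, 3.14, 3.14].

### API

Orientations are given as a unit quaternion [x, y, z, w].
In Python, from plant import env gives the robot as it stands. The module is installed in compiled form; this text tells all that it offers.
- The arm moves only by the tool step_arm, never from a script. Its argument "moves" is a list that holds one entry, the list of rows, each a list of 5 numbers: the finger opening in cm, from 0 to 9.3, then the shift along the world's x, y, z in cm, then the turn about the world's z in degrees. A call has 1 to 12 rows; each row shifts and turns the commanded pose from where the row before left it; what a row does not reach is not made up. A row lasts 1/12 s, in which the tool goes at most 41.7 mm and 7.16 degrees, less where a joint would pass 70% of its speed; a pose out of reach is approached as far as the arm can. A call with a gripper value outside its range is refused whole. The fingers move at their own pace and stop on an object; "force" is the grip in N (left out, the last holds). Time passes only in rows, so rows that do not move let the fingers close. It gives the time, the measured TCP pose, the force and the opening at its end, in the units of the state.
- env.get_state(): the state, without advancing time (a new reading comes with each control period).
- env.snapshot(name): name is "scene" or "top" or "wrist"; returns (picture, depth): 384x512x3 uint8, red, green, blue; 384x512 float32, m along the optical axis (not along the pixel's ray), 0 where there is no reading.
- env.calibration(name): a dict with "K" (3x3 intrinsics, pixels), "D" ([k1, k2, p1, p2, k3] as OpenCV has them; the pictures are not rectified), "R" (3x3) and "t" (3): a world point X has camera coordinates R X + t; the wrist camera has in their place "hand_eye" (4x4, takes a point from camera to tool coordinates, whose origin is the TCP and whose axes are the flange's). Camera axes: x right, y down, z forward; pixel columns grow to the right and rows downward; lengths in m; the calibration is good to about 2 mm. A picture is of the moment at which its call begins: read the wrist's pose just before it. calibration takes no time and is no camera call.
- env.job_done(): hands the job in, once; it reports no verdict.
The state is a dict: "time": time; "joint_positions": joint angles; "qd": joint speeds; "joint_torque": joint torques, N m; "position": TCP position; "orientation": TCP orientation; "ft_force": force on the tool from outside, world axes, zero at the start; "torque": the same for the moment, N m; "gripper_width": finger opening in m.
Only numpy, scipy, OpenCV 4.12 (cv2) and the standard library are available. Lean on these libraries where they do the work, as an engineer would, in place of code of your own. Each camera call takes 0.05 s, during which the arm holds its last target.

## Working session

There is one attempt and no reset: what is moved stays moved. The work goes in short steps, Python scripts to look and compute and a tool call to move; the robot and the scene stay as the last step left them, time stands still between calls to the robot, and variables do not carry over. Pictures are saved under pics/ and viewed, and the job is handed in when it is done.

Besides the shell and the picture viewer there is one more tool, called after "Request:" in YAML: its name, and indented under it one key for each argument. step_arm: Moves the arm, as the interface text tells. Its arguments: {"type":"object","properties":{"moves":{"type":"array"},"force":{"type":"number"}},"required":["moves"]}

```bash
mkdir -p pics; cat > h.py <<'E'
import numpy as np, cv2, pickle
from plant import env
def snap(n,tag):
    s=env.get_state(); im,d=env.snapshot(n); c=env.calibration(n)
    cv2.imwrite(f'pics/{tag}.png',cv2.cvtColor(im,cv2.COLOR_RGB2BGR)); pickle.dump((s,im,d,c),open(f'{tag}.pkl','wb'))
    return s,im,d,c
def load(tag): return pickle.load(open(f'{tag}.pkl','rb'))
def campose(s,c):
    if 'R' in c:
        R=np.array(c['R']);t=np.array(c['t']);return R.T,-R.T@t
    from scipy.spatial.transform import Rotation as Ro
    T=np.array(c['hand_eye']);A=Ro.from_quat(s['orientation']).as_matrix()
    return A@T[:3,:3],A@T[:3,3]+np.array(s['position'])
def rays(s,c,uv):
    uv=np.asarray(uv,float).reshape(-1,1,2)
    n=cv2.undistortPoints(uv,np.array(c['K']),np.array(c['D'])).reshape(-1,2)
    R,o=campose(s,c); return o,np.c_[n,np.ones(len(n))]@R.T
def onplane(s,c,uv,z):
    o,r=rays(s,c,uv); return o+r*((z-o[2])/r[:,2])[:,None]
def cloud(s,c,d):
    v,u=np.mgrid[:d.shape[0],:d.shape[1]]
    o,r=rays(s,c,np.c_[u.ravel(),v.ravel()]); P=o+r*d.reshape(-1,1); P[d.ravel()==0]=np.nan
    return P.reshape(*d.shape,3)
E
python3 - <<'E'
from h import *
for n in('scene','top'): 
    s,im,d,c=snap(n,n+'0'); print(campose(s,c))
print(s)
E
```

```text
(array([[ 0.10161694,  0.83013804, -0.5482197 ],
       [ 0.99472777, -0.07713808,  0.06757498],
       [ 0.01380795, -0.55219612, -0.83359989]]), array([ 1.01196707, -0.05607303,  0.92964269]))
(array([[ 1.45286607e-02, -9.92544856e-01,  1.21010857e-01],
       [-9.99892855e-01, -1.46382527e-02, -1.66797893e-05],
       [ 1.78794295e-03, -1.20997649e-01, -9.92651184e-01]]), array([0.36033931, 0.03090205, 1.04848778]))
{'time': 0.05, 'joint_positions': array([ 9.53228164e-01,  2.59319635e-01,  1.53604184e+00, -4.86160619e-06,
        1.34797065e+00, -2.02778827e-01]), 'qd': array([-0.0004317 , -0.00111655, -0.00193653,  0.00042868, -0.00091659,
       -0.00029616]), 'joint_torque': array([ 6.80204867e-04, -4.38611412e+01, -2.84953254e+01,  7.20239687e-02,
        3.61115194e-02, -6.89392027e-05]), 'position': array([0.22129087, 0.50291349, 0.19734685]), 'orientation': array([ 2.05910494e-01,  9.78570443e-01, -7.98535157e-04, -3.44648394e-04]), 'ft_force': array([0.23199485, 0.96699047, 0.35491821]), 'torque': array([-0.00648325, -0.01112135,  0.10894398]), 'gripper_width': 0.09296533115252735}
```

View pics/scene0.png

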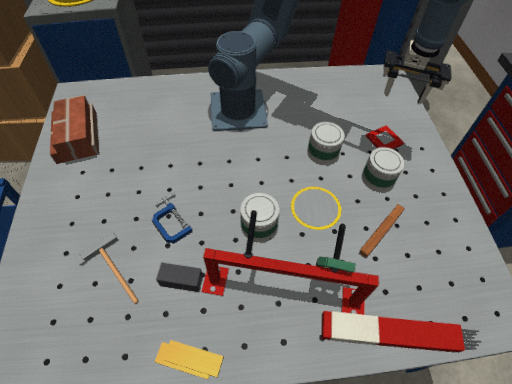

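View pics/top0.png

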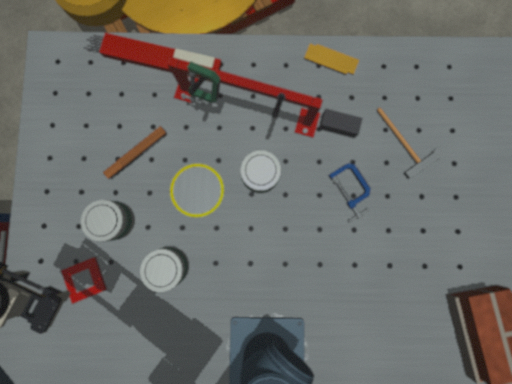

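```bash
python3 - <<'E'
from h import *
s,im,d,c=load('top0'); b=cv2.cvtColor(im,cv2.COLOR_RGB2BGR)
a=cv2.resize(b[140:240,310:390],None,fx=5,fy=5,interpolation=cv2.INTER_CUBIC)
e=cv2.resize(b[50:150,150:370],None,fx=3.5,fy=3.5,interpolation=cv2.INTER_CUBIC)
cv2.imwrite('pics/za.png',a);cv2.imwrite('pics/zb.png',e)
s2,im2,d2,c2=load('scene0'); b=cv2.cvtColor(im2,cv2.COLOR_RGB2BGR)
cv2.imwrite('pics/zc.png',cv2.resize(b[180:320,140:390],None,fx=3.2,fy=3.2,interpolation=cv2.INTER_CUBIC))
hsv=cv2.cvtColor(im,cv2.COLOR_RGB2HSV)
y=cv2.inRange(hsv,(24,120,120),(35,255,255)); y[:140]=0
cn,_=cv2.findContours(y,cv2.RETR_EXTERNAL,cv2.CHAIN_APPROX_NONE)
for k in cn:
    if len(k)>40:
        P=onplane(s,c,k.reshape(-1,2),0.0); ce,r=cv2.minEnclosingCircle(P[:,:2].astype(np.float32)); print('ring',ce,r, P[:,:2].mean(0))
P=cloud(s,c,d)
for u,v in((261,171),(104,220),(162,269),(340,122),(135,152)): print((u,v),P[v,u])
# tin top: points at z~.098 
z=P[...,2]; 
for cu,cv in((261,171),):
    w=P[cv-30:cv+30,cu-30:cu+30].reshape(-1,3); w=w[(w[:,2]>.088)&(w[:,2]<.11)]; print('tin',len(w),(w.max(0)+w.min(0))/2,w.max(0)-w.min(0))
E
```

```text
ring (0.4597434997558594, 0.21173489093780518) 0.07924744486808777 [0.4594763  0.21173296]
(261, 171) [0.50389126 0.02312032 0.09735706]
(104, 220) [0.36689932 0.43547638 0.0981815 ]
(162, 269) [0.24268374 0.27648775 0.09979907]
(340, 122) [ 0.6564088  -0.20217296  0.05121328]
(135, 152) [0.56462584 0.38904072 0.02803222]
tin 1264 [0.50599177 0.02726518 0.09601409] [0.10649073 0.105457   0.01565835]
```

View pics/za.png

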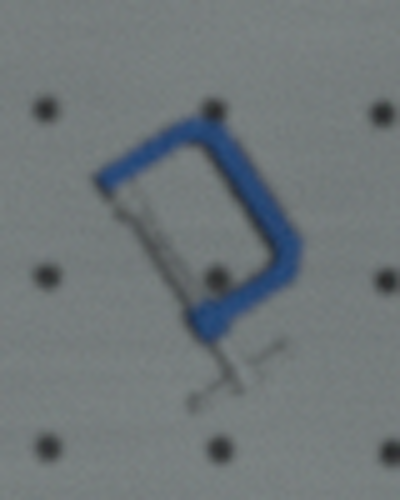

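View pics/zb.png

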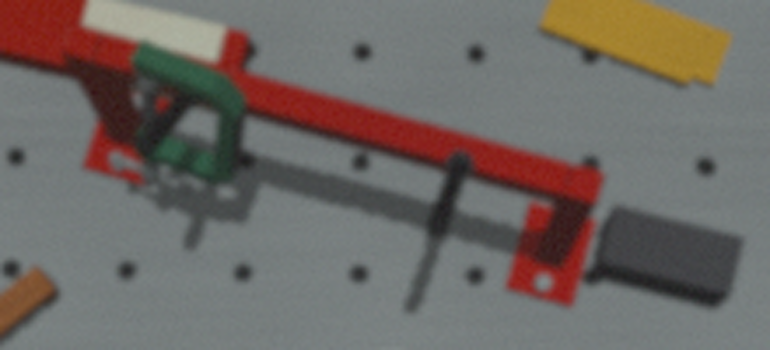

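View pics/zc.png

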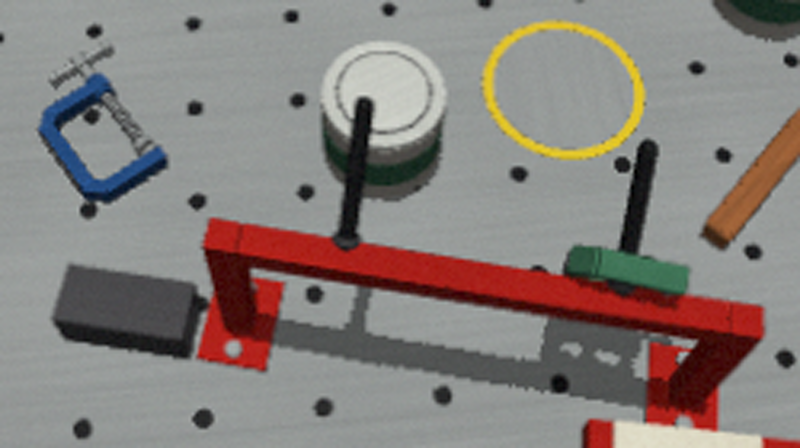

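```bash
python3 - <<'E'
from h import *
for tag in('top0','scene0'):
    s,im,d,c=load(tag); P=cloud(s,c,d); hsv=cv2.cvtColor(im,cv2.COLOR_RGB2HSV)
    z=P[...,2]
    red=((hsv[...,0]<8)|(hsv[...,0]>172))&(hsv[...,1]>130)
    m=red&(z>.172)&(z<.2)&(P[...,0]>.5)
    w=P[m]; 
    if tag=='top0' or 1:
        vx,vy,x0,y0=cv2.fitLine(w[:,:2].astype(np.float32),cv2.DIST_HUBER,0,.001,.001).ravel()
        if vy<0: vx,vy=-vx,-vy
        t=(w[:,:2]-[x0,y0])@[vx,vy]; print(tag,'bar',len(w),(vx,vy),'yaw',np.degrees(np.arctan2(-vx,vy)),np.median(w[:,2]),[x0,y0]+np.outer(np.percentile(t,[0,.5,99.5,100]),[vx,vy]))
        n=(w[:,:2]-[x0,y0])@[vy,-vx]; print('width',np.percentile(n,[1,50,99]))
    m=(hsv[...,2]<75)&(z>.19)&(z<.28)&(P[...,0]>.5)&(P[...,1]<.15)&(P[...,1]>-.1)
    w=P[m]; print('arm',len(w))
    if len(w)>5:
        l=cv2.fitLine(w.astype(np.float32),cv2.DIST_HUBER,0,.001,.001).ravel(); print(l, w[w[:,2].argmax()],w[w[:,2].argmin()])
# clamp
s,im,d,c=load('top0'); P=cloud(s,c,d); hsv=cv2.cvtColor(im,cv2.COLOR_RGB2HSV)
b=cv2.inRange(hsv,(100,120,40),(125,255,255)); b[:,:310]=0;b[:,390:]=0;b[240:]=0;b[:140]=0
k=max(cv2.findContours(b,cv2.RETR_EXTERNAL,cv2.CHAIN_APPROX_NONE)[0],key=len)
Q=onplane(s,c,k.reshape(-1,2),.02)[:,:2]; r=cv2.minAreaRect((Q*1000).astype(np.float32)); print(r, cv2.boxPoints(r))
E
```

```text
top0 bar 1205 (np.float32(0.2686121), np.float32(0.96324843)) yaw -15.581695 0.1814157603977966 [[ 0.66353168 -0.12308081]
 [ 0.66396725 -0.12151886]
 [ 0.7712183   0.26308559]
 [ 0.77179824  0.26516527]]
width [-0.01186992  0.00016693  0.01256325]
arm 177
[ 0.47346264  0.8531951  -0.21884087  0.64927346  0.01974422  0.23032217] [ 0.6082829  -0.00108247  0.26109916] [ 0.68466944 -0.02337199  0.19066903]
scene0 bar 1922 (np.float32(0.26894632), np.float32(0.96315515)) yaw -15.601577 0.18085695404979218 [[ 0.66791724 -0.12543724]
 [ 0.66863746 -0.122858  ]
 [ 0.77542005  0.25955363]
 [ 0.77572396  0.26064201]]
width [-0.01373626  0.0003796   0.01100041]
arm 252
[ 0.70151937 -0.16504316 -0.69327575  0.6530071  -0.01534098  0.21816134] [ 0.61504699 -0.00382168  0.25956153] [ 0.67662312 -0.02531274  0.19009934]
((480.8528137207031, -239.09344482421875), (112.92691802978516, 77.18531799316406), 32.790191650390625) [[ 412.48587 -237.22876]
 [ 454.2867  -302.1153 ]
 [ 549.2197  -240.95813]
 [ 507.4189  -176.0716 ]]
```

Request:
step_arm:
  moves:
    - [[0,1.55,-2.87,0,1.9],[0,1.55,-2.87,0,1.9],[0,1.55,-2.87,0,1.9],[0,1.55,-2.87,0,1.9],[0,1.55,-2.87,0,1.9],[0,1.55,-2.87,0,1.9],[0,1.55,-2.87,0,1.9],[0,1.55,-2.87,0,1.9],[0,1.55,-2.87,0,1.9],[0,1.55,-2.87,0,1.9]]

```text
time: 0.93
position: [0.3768, 0.2148, 0.198]
orientation: [0.041, 0.999, -0.0, -0.0]
ft_force: [0.3, 0.8, 0.6]
gripper_width: 0.031
```

Request:
step_arm:
  moves:
    - [[0,1.55,-2.87,0,1.9],[0,1.55,-2.87,0,1.9],[0,1.55,-2.87,0,1.9],[0,1.55,-2.87,0,1.9],[0,1.55,-2.87,0,1.9],[0,1.55,-2.87,0,1.9],[0,1.55,-2.87,0,1.9],[0,1.55,-2.87,0,1.9],[0,1.55,-2.87,0,1.9],[0,1.5,-2.87,0,1.7]]

```text
time: 1.77
position: [0.5314, -0.0721, 0.1977]
orientation: [-0.123, 0.992, 0.0, -0.0]
ft_force: [-0.1, 0.1, 0.5]
gripper_width: 0.0003
```

```bash
python3 - <<'E'
from h import *
s,im,d,c=snap('wrist','w1'); print(s['position'],s['orientation'],s['ft_force'],s['time'])
E
```

```text
[ 0.53141509 -0.07213634  0.19772652] [-1.22821542e-01  9.92428692e-01  2.37136159e-04 -3.23082663e-04] [-0.06757007  0.07254873  0.49844747] 1.7667
```

View pics/w1.png

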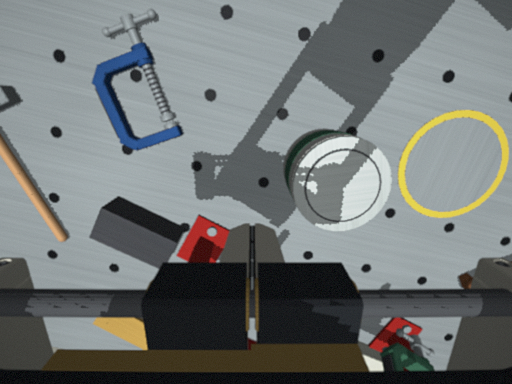

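```bash
cat >> h.py <<'E'
def ring(s,im,c,box):
    u0,v0,u1,v1=box
    hsv=cv2.cvtColor(im,cv2.COLOR_RGB2HSV); y=cv2.inRange(hsv,(22,110,90),(36,255,255)); m=np.zeros_like(y); m[v0:v1,u0:u1]=y[v0:v1,u0:u1]
    v,u=np.nonzero(m); P=onplane(s,c,np.c_[u,v],0.)[:,:2]
    A=np.c_[2*P,np.ones(len(P))]; x=np.linalg.lstsq(A,(P**2).sum(1),rcond=None)[0]; return x[:2],np.sqrt(x[2]+x[:2]@x[:2])
def lid(s,c,d,box):
    u0,v0,u1,v1=box
    P=cloud(s,c,d)[v0:v1,u0:u1]; m=((P[...,2]>.088)&(P[...,2]<.112)).astype(np.uint8)
    k=max(cv2.findContours(m,cv2.RETR_EXTERNAL,cv2.CHAIN_APPROX_NONE)[0],key=len).reshape(-1,2)+[u0,v0]
    Q=onplane(s,c,k,.097)[:,:2]; return cv2.minEnclosingCircle(Q.astype(np.float32)),(Q.max(0)+Q.min(0))/2,Q.max(0)-Q.min(0)
def blue(s,im,c,box):
    u0,v0,u1,v1=box
    hsv=cv2.cvtColor(im,cv2.COLOR_RGB2HSV); b=cv2.inRange(hsv,(100,120,40),(125,255,255)); m=np.zeros_like(b); m[v0:v1,u0:u1]=b[v0:v1,u0:u1]
    k=max(cv2.findContours(m,cv2.RETR_EXTERNAL,cv2.CHAIN_APPROX_NONE)[0],key=len).reshape(-1,2)
    return k,cv2.minAreaRect((onplane(s,c,k,.02)[:,:2]*1000).astype(np.float32))
E
python3 - <<'E'
from h import *
s,im,d,c=load('w1')
print(ring(s,im,c,(395,100,512,225)),lid(s,c,d,(270,110,400,240)),blue(s,im,c,(60,20,200,170))[1])
s,im,d,c=load('top0')
print(ring(s,im,c,(160,150,235,225)),lid(s,c,d,(231,141,291,201)),blue(s,im,c,(310,140,390,240))[1])
s,im,d,c=load('scene0')
print(ring(s,im,c,(280,180,350,235)),lid(s,c,d,(231,180,291,240)),blue(s,im,c,(140,180,200,250))[1])
E
```

```text
(array([0.46124905, 0.21329964]), np.float64(0.07522790561097001)) (((0.5085617303848267, 0.024703072383999825), 0.05622069165110588), array([0.50887887, 0.02475756]), array([0.10947744, 0.11170892])) ((481.255126953125, -237.55674743652344), (116.78805541992188, 82.54559326171875), 32.52204895019531)
(array([0.45985705, 0.21167594]), np.float64(0.07505035995093294)) (((0.5059391260147095, 0.026377415284514427), 0.054940614849328995), array([0.50564142, 0.02721894]), array([0.10669378, 0.10547579])) ((480.8528137207031, -239.09344482421875), (112.92691802978516, 77.18531799316406), 32.790191650390625)
(array([0.46099541, 0.21188266]), np.float64(0.07507186209375205)) (((0.5108188390731812, 0.02323049306869507), 0.056892283260822296), array([0.51134179, 0.02401622]), array([0.11245267, 0.10835752])) ((487.52117919921875, -238.06512451171875), (125.39397430419922, 78.99658203125), 32.4324951171875)
```

Request:
step_arm:
  moves:
    - [[0,0,0,-3.4,0],[0,0,0,-3.4,0],[0,0,0,-3.4,0],[0,0,0,-3.4,0],[0,0,0,-3.1,0],[0,-0.24,0.97,0,0],[0,-0.24,0.97,0,0],[0,-0.24,0.97,0,0],[0,-0.24,0.97,0,0],[0,-0.24,0.97,0,0]]

```text
time: 2.65
position: [0.521, -0.0217, 0.0335]
orientation: [-0.123, 0.992, -0.001, 0.002]
ft_force: [1.6, -2.7, -1.1]
gripper_width: 0.0006
```

Request:
step_arm:
  moves:
    - [[0,-0.29,1.16,0,0],[0,-0.29,1.16,0,0],[0,-0.29,1.16,0,0],[0,-0.29,1.16,0,0],[0,-0.29,1.16,0,0],[0,-0.29,1.16,0,0],[0,-0.29,1.16,0,0],[0,-0.29,1.16,0,0],[0,-0.29,1.16,0,0],[0,-0.29,1.16,0,0],[0,-0.15,0.58,0,0],[0,0,0,0,0]]

```text
time: 3.65
position: [0.4876, 0.1016, 0.0311]
orientation: [-0.123, 0.992, 0.001, -0.0]
ft_force: [-0.2, -0.8, -0.5]
gripper_width: 0.0004
```

```bash
python3 - <<'E'
from h import *
for n in('top','wrist'):
    s,im,d,c=snap(n,n+'2'); print(s['position'],s['ft_force'],s['time'])
E
```

```text
[0.48762744 0.10156863 0.031075  ] [-0.22113209 -0.77234616 -0.5462827 ] 3.65
[0.48758556 0.10105113 0.03090472] [0.36541561 0.0769933  0.77087135] 3.7
```

View pics/top2.png

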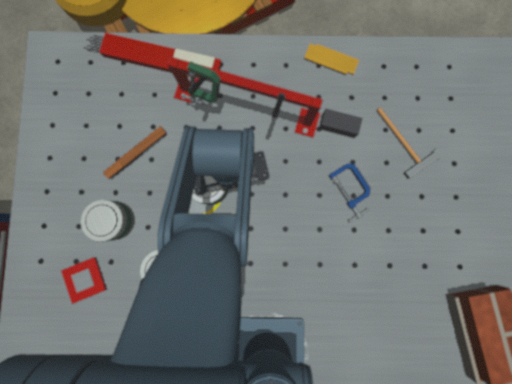

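View pics/wrist2.png

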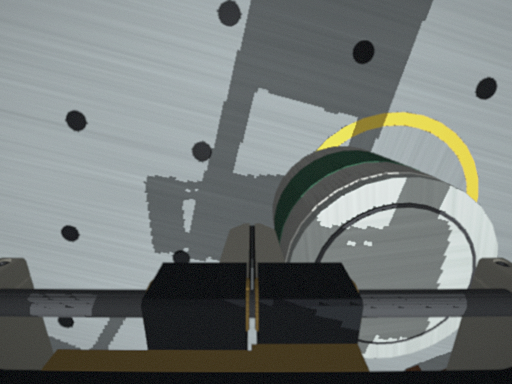

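```bash
python3 - <<'E'
from h import *
from scipy.optimize import least_squares
s,im,d,c=load('wrist2'); P=cloud(s,c,d)
m=((P[...,2]>.09)&(P[...,2]<.11)).astype(np.uint8); m[262:]=0
k=max(cv2.findContours(m,cv2.RETR_EXTERNAL,cv2.CHAIN_APPROX_NONE)[0],key=len).reshape(-1,2); k=k[(k[:,1]<255)]
Q=onplane(s,c,k,.097)[:,:2]
print(len(k),k.min(0),k.max(0))
f=least_squares(lambda p:np.hypot(*(Q-p).T)-.055,[.46,.18],loss='soft_l1',f_scale=.001); print(f.x,np.abs(f.fun).mean())
E
```

```text
388 [222 171] [497 254]
[0.47197546 0.16976251] 0.002943032964800151
```

Request:
step_arm:
  moves:
    - [[0,-0.2,0.7,0,0],[0,-0.2,0.8,0,0],[0,-0.2,0.8,0,0],[0,-0.2,0.8,0,0],[0,-0.2,0.6,0,0],[0,-0.1,0.4,0,0],[0,0,0,0,0]]

```text
time: 4.33
position: [0.477, 0.142, 0.0311]
orientation: [-0.123, 0.992, 0.0, -0.0]
ft_force: [-0.1, 0.2, -0.8]
gripper_width: 0.0003
```

Request:
step_arm:
  moves:
    - [[0,0.5,-2,0,0],[0,0.8,-3.2,0,0],[0,0.8,-3.2,0.5,0],[0,0.8,-3.2,3,2],[0,0.5,-3.2,3,3],[0,0,-3,3,3],[0,0,-3,3,3],[0,0,-3,2,3]]

```text
time: 5.0
position: [0.5115, -0.0933, 0.1743]
orientation: [-0.244, 0.97, -0.0, 0.001]
ft_force: [1.1, -0.8, 0.4]
gripper_width: 0.0006
```

```bash
python3 - <<'E'
from h import *
for n in('top','wrist'):
    s,im,d,c=snap(n,n+'3'); print(s['position'],s['orientation'],s['time'])
E
```

```text
[ 0.51151868 -0.09334139  0.17429574] [-2.43586567e-01  9.69878013e-01 -3.04922249e-04  1.46008697e-03] 5.0
[ 0.51394855 -0.09954613  0.17769157] [-0.2442081   0.96970791 -0.00415012  0.0034285 ] 5.05
```

View pics/top3.png

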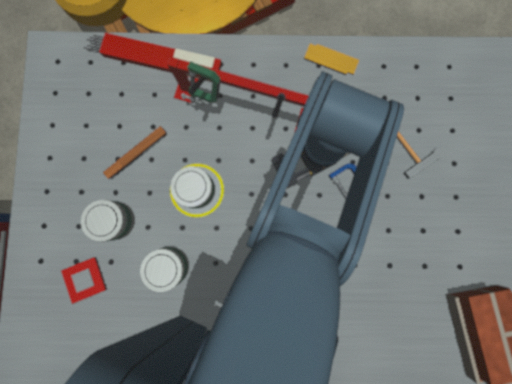

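View pics/wrist3.png

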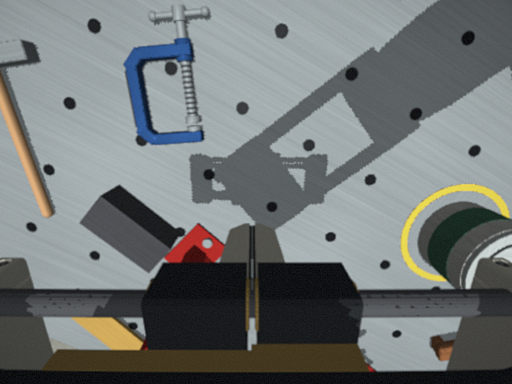

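```bash
python3 - <<'E'
from h import *
s,im,d,c=load('top3')
print(ring(s,im,c,(160,155,235,225)),lid(s,c,d,(165,155,225,220)))
s,im,d,c=load('wrist3')
k,r=blue(s,im,c,(100,20,215,160));print(r)
s,im,d,c=load('top0'); print(lid(s,c,d,(231,141,291,201)))
E
```

```text
(array([0.45990419, 0.2116715 ]), np.float64(0.0751958762312281)) (((0.45856764912605286, 0.21246521174907684), 0.054952893406152725), array([0.45821383, 0.21276567]), array([0.1078968 , 0.10758934]))
((481.4319763183594, -238.64071655273438), (116.818359375, 81.47896575927734), 32.48987579345703)
(((0.5059391260147095, 0.026377415284514427), 0.054940614849328995), array([0.50564142, 0.02721894]), array([0.10669378, 0.10547579]))
```

Request:
step_arm:
  moves:
    - [[4,-0.4,-3.5,0,1],[4,-0.4,-3.5,0,1],[4,-0.4,-3.5,0,1],[4,-0.4,-3.5,-1,1],[4,-0.5,-3.5,-3,0.5],[4,0,0,-3,0],[4,0,0,0,0],[4,0,0,0,0]]

```text
time: 5.77
position: [0.4888, -0.2615, 0.1024]
orientation: [-0.28, 0.96, 0.003, -0.001]
ft_force: [-0.3, 0.3, -0.1]
gripper_width: 0.0398
```

```bash
python3 - <<'E'
from h import *
s,im,d,c=snap('wrist','w4'); print(s['position'],s['orientation'],s['time'],s['gripper_width'])
E
```

```text
[ 0.48884556 -0.26154598  0.10241506] [-0.2796489   0.96009679  0.00296544 -0.00136088] 5.7667 0.039845550330021004
```

View pics/w4.png

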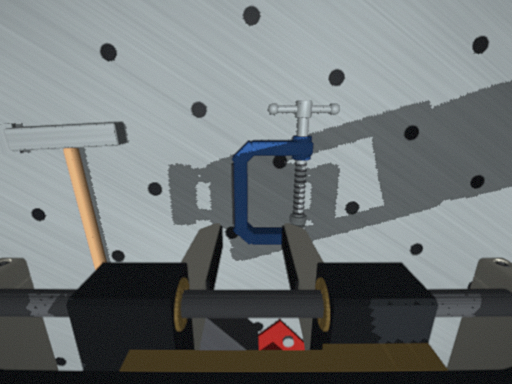

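```bash
python3 - <<'E'
from h import *
s,im,d,c=load('w4')
k,r=blue(s,im,c,(215,120,325,250));print(r)
# spine centre edges on rows 180..215, at top-face z=.02, only blue
hsv=cv2.cvtColor(im,cv2.COLOR_RGB2HSV); b=cv2.inRange(hsv,(100,120,40),(125,255,255))
for v in(175,190,205,220):
    u=np.nonzero(b[v,225:270])[0]+225; print(v,u.min(),u.max(),onplane(s,c,[(u.min(),v),(u.max(),v)],.02)[:,:2].round(4).tolist())
th=np.radians(32.6);X=np.array([np.cos(th),np.sin(th)]);Y=np.array([-X[1],X[0]])
for nm,g in(('grip',[.4906,-.2716,.02]),('tcp',s['position'])):
    R,o=campose(s,c); pc=R.T@(np.array(g)-o); print(nm,cv2.projectPoints(pc[None],np.zeros(3),np.zeros(3),np.array(c['K']),np.array(c['D']))[0].ravel())
E
```

```text
((481.4680480957031, -241.58096313476562), (118.03071594238281, 78.55350494384766), 31.32668685913086)
175 234 246 [[0.4858, -0.2837], [0.4792, -0.2734]]
190 234 246 [[0.4995, -0.2754], [0.4928, -0.2649]]
205 234 246 [[0.5137, -0.2667], [0.5069, -0.256]]
220 235 246 [[0.5278, -0.2569], [0.5214, -0.2469]]
grip [241.60816069 184.93005422]
tcp [251.11599424 220.86145264]
```

Request:
step_arm:
  moves:
    - [[4,0.2,-1.1,0,0.3],[4,0,0,-3,0],[4,0,0,-3,0],[4,0,0,-2,0],[4,0,0,-1.2,0],[4,0,0,-0.4,0],[4,0,0,0,0]]
  force: 40

```text
time: 6.4
position: [0.4931, -0.2747, 0.009]
orientation: [-0.283, 0.959, -0.0, 0.0]
ft_force: [-0.3, 0.8, 0.4]
gripper_width: 0.0396
```

Request:
step_arm:
  moves:
    - [[4,-0.2,0.2,-0.4,0],[4,0,0,0,0],[1.2,0,0,0,0],[1,0,0,0,0],[1,0,0,0,0],[1,0,0,0,0]]
  force: 40

```text
time: 6.9
position: [0.4906, -0.273, 0.0049]
orientation: [-0.283, 0.959, -0.0, 0.0]
ft_force: [0.0, -1.3, 0.6]
gripper_width: 0.0181
```

Request:
step_arm:
  moves:
    - [[0,0,0,0,0],[0,0,0,0,0],[0,0,0,0,0],[0,0,0,1,0],[0,0,0,2,0]]
  force: 45

```text
time: 7.32
position: [0.4887, -0.2715, 0.033]
orientation: [-0.283, 0.959, 0.002, -0.001]
ft_force: [0.4, -0.2, -0.3]
gripper_width: 0.0006
```

```bash
python3 - <<'E'
from h import *
s,im,d,c=snap('wrist','w5'); print(s['position'],s['orientation'],s['time'],s['gripper_width'])
s,im,d,c=snap('scene','sc5')
E
```

```text
[ 0.48869824 -0.27150976  0.03301386] [-0.2825688   0.9592435   0.00218246 -0.00141881] 7.3167 0.0005722306207450313
```

View pics/w5.png

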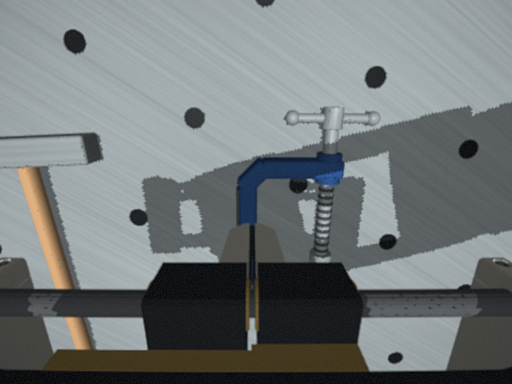

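View pics/sc5.png

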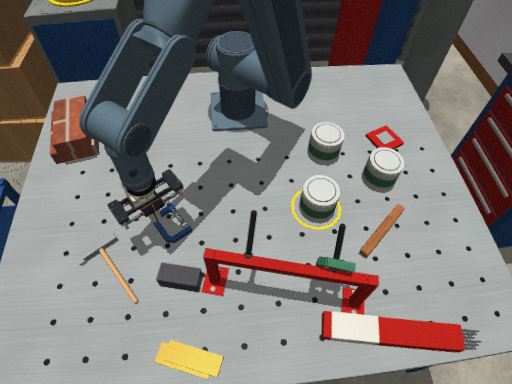

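```bash
python3 - <<'E'
from h import *
s,im,d,c=load('w5')
hsv=cv2.cvtColor(im,cv2.COLOR_RGB2HSV); b=cv2.inRange(hsv,(100,120,40),(125,255,255))
P=cloud(s,c,d)
for v in(190,200,210,218):
    u=np.nonzero(b[v,225:270])[0]+225; um=int(u.mean()); print(v,u.min(),u.max(),onplane(s,c,[(u.min(),v),(u.max(),v)],.02)[:,:2].round(4).tolist(),P[v,um])
print(P[170,290],P[165,325])
for p in((240,245),(235,250),(270,250)): print(p,P[p[1],p[0]])
s,im,d,c=load('w4');P=cloud(s,c,d);print(P[200,240],P[147,280])
E
```

```text
190 239 255 [[0.4768, -0.2902], [0.4702, -0.2799]] [ 0.47339611 -0.28510963  0.02040485]
200 240 255 [[0.4833, -0.2852], [0.477, -0.2754]] [ 0.48025967 -0.28072619  0.02042796]
210 240 255 [[0.4904, -0.2808], [0.484, -0.2708]] [ 0.48722941 -0.27627293  0.02061543]
218 240 255 [[0.4962, -0.2772], [0.4898, -0.2671]] [ 0.4932942  -0.27241177  0.01974061]
[ 0.44264526 -0.26625419  0.01990078] [ 0.42520018 -0.24659797  0.02065031]
(240, 245) [ 0.48564179 -0.28110014  0.08391012]
(235, 250) [ 0.4870227  -0.28319612  0.08937173]
(270, 250) [ 0.47715879 -0.26693679  0.0885386 ]
[ 0.50533312 -0.26440549  0.02054908] [ 0.43707214 -0.25995878  0.01878639]
```

Request:
step_arm:
  moves:
    - [[4,0.1,-0.2,0,0],[4,0,0,0,0],[4,0,0,0,0],[4,0,0,0,0],[4,0,0,0,0],[4,0,0,0,0],[4,0,0,0,0],[4,0,0,0,0]]

```text
time: 8.08
position: [0.4913, -0.2747, 0.0343]
orientation: [-0.283, 0.959, 0.0, -0.0]
ft_force: [-0.0, 0.1, 0.6]
gripper_width: 0.04
```

```bash
python3 - <<'E'
from h import *
s,im,d,c=snap('wrist','w6'); print(s['position'],s['orientation'],s['time'],s['gripper_width'])
hsv=cv2.cvtColor(im,cv2.COLOR_RGB2HSV); b=cv2.inRange(hsv,(100,120,40),(125,255,255))
P=cloud(s,c,d)
for v in(200,215,230):
    u=np.nonzero(b[v,225:270])[0]+225; print(v,u.min(),u.max(),onplane(s,c,[(u.min(),v),(u.max(),v)],.02)[:,:2].mean(0))
E
```

```text
[ 0.49125957 -0.27474246  0.03431596] [-2.82621324e-01  9.59231550e-01  1.19781134e-04 -8.01308151e-05] 8.0833 0.039955097149140195
200 245 261 [ 0.48084418 -0.27973687]
215 245 260 [ 0.49172608 -0.27315977]
230 245 260 [ 0.50278989 -0.26599729]
```

View pics/w6.png

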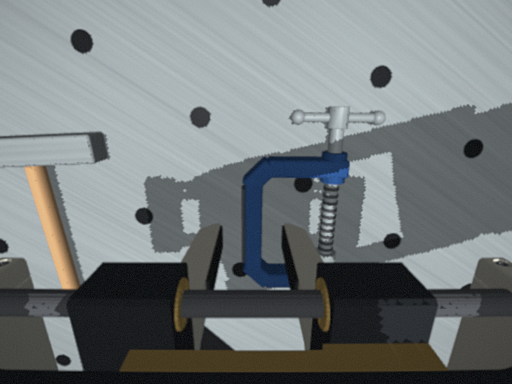

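Request:
step_arm:
  moves:
    - [[4,0,0,-2,0],[4,0,0,-1,0],[4,0,0,0,0],[4,0,0,0,0]]
  force: 45

```text
time: 8.47
position: [0.4907, -0.2742, 0.0038]
orientation: [-0.283, 0.959, 0.001, -0.001]
ft_force: [-0.7, -0.5, 0.3]
gripper_width: 0.0396
```

Request:
step_arm:
  moves:
    - [[0,0,0,0,0],[0,0,0,0,0],[0,0,0,0,0],[0,0,0,0,0],[0,0,0,0,0],[0,0,0,0,0]]

```text
time: 8.97
position: [0.4915, -0.2749, 0.0047]
orientation: [-0.283, 0.959, -0.0, 0.0]
ft_force: [0.9, 0.0, -0.1]
gripper_width: 0.0048
```

```bash
python3 - <<'E'
from h import *
s,im,d,c=snap('wrist','w7'); print(s['position'],s['time'],s['gripper_width'])
s,im,d,c=snap('scene','sc7'); b=cv2.cvtColor(im,cv2.COLOR_RGB2BGR)
cv2.imwrite('pics/sc7z.png',cv2.resize(b[150:270,90:230],None,fx=5,fy=5,interpolation=cv2.INTER_CUBIC))
E
```

```text
[ 0.49147011 -0.27492676  0.00472559] 8.9667 0.004786275209909963
```

View pics/w7.png

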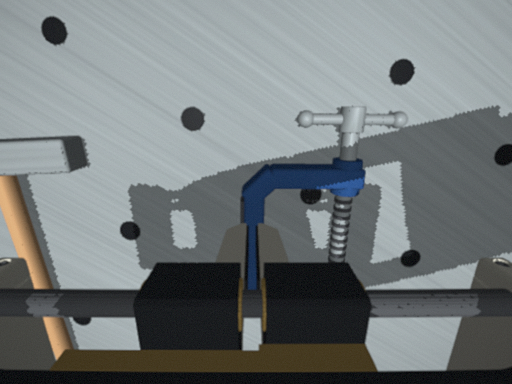

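View pics/sc7z.png

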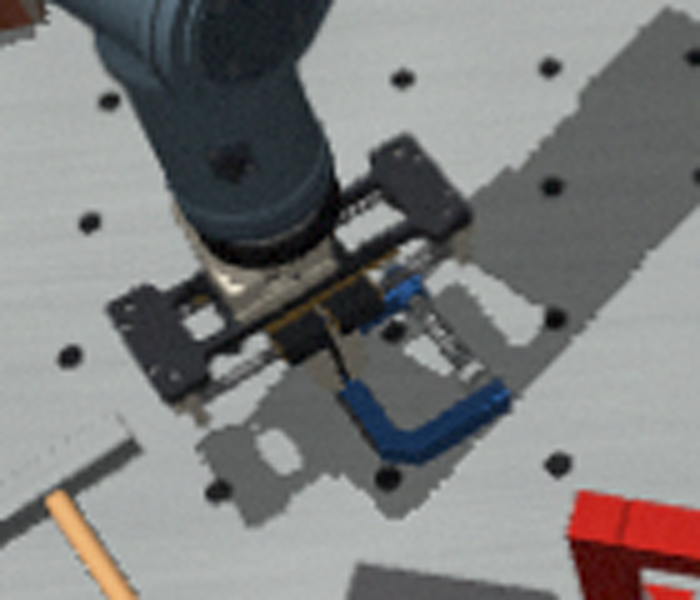

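```bash
python3 - <<'E'
from h import *
s,im,d,c=load('w7'); P=cloud(s,c,d)
for v in (205,215,222,226,230,240,250,260):
    print(v,[(u,P[v,u].round(4).tolist()) for u in (232,246,252,262,275)])
b=cv2.cvtColor(im,cv2.COLOR_RGB2BGR)
cv2.imwrite('pics/w7z.png',cv2.resize(b[150:360,170:350],None,fx=3.5,fy=2.8,interpolation=cv2.INTER_CUBIC))
from h import env
print(env.get_state()['gripper_width'])
E
```

```text
205 [(232, [0.4895, -0.2932, 0.0019]), (246, [0.4779, -0.2878, 0.02]), (252, [0.4757, -0.2843, 0.0199]), (262, [0.472, -0.2788, 0.0202]), (275, [0.4726, -0.2657, -0.0])]
215 [(232, [0.4973, -0.2886, -0.0005]), (246, [0.4843, -0.2837, 0.0193]), (252, [0.4818, -0.2804, 0.0199]), (262, [0.4779, -0.2749, 0.0207]), (275, [0.4792, -0.2613, 0.0004])]
222 [(232, [0.5021, -0.2856, -0.0003]), (246, [0.4881, -0.2812, 0.0208]), (252, [0.4863, -0.2775, 0.0197]), (262, [0.4822, -0.272, 0.0207]), (275, [0.4838, -0.2582, 0.001])]
226 [(232, [0.5048, -0.2839, 0.0001]), (246, [0.4881, -0.2811, 0.0271]), (252, [0.4884, -0.2761, 0.0207]), (262, [0.481, -0.2732, 0.0307]), (275, [0.4867, -0.2561, 0.0005])]
230 [(232, [0.4917, -0.2891, 0.0357]), (246, [0.4883, -0.2809, 0.0325]), (252, [0.491, -0.2745, 0.0206]), (262, [0.4815, -0.2731, 0.0356]), (275, [0.4773, -0.266, 0.0349])]
240 [(232, [0.4901, -0.2888, 0.0512]), (246, [0.4877, -0.2808, 0.0469]), (252, [0.4975, -0.2703, 0.0206]), (262, [0.4813, -0.2739, 0.05]), (275, [0.4779, -0.2669, 0.0483])]
250 [(232, [0.4905, -0.2877, 0.0609]), (246, [0.4882, -0.2803, 0.0574]), (252, [0.5043, -0.2658, 0.0201]), (262, [0.4822, -0.2737, 0.0599]), (275, [0.4782, -0.2679, 0.0603])]
260 [(232, [0.4901, -0.2872, 0.071]), (246, [0.4874, -0.2805, 0.0688]), (252, [0.5116, -0.2612, 0.0193]), (262, [0.4818, -0.2744, 0.071]), (275, [0.4777, -0.2694, 0.0722])]
0.0006219382811889849
```

View pics/w7z.png

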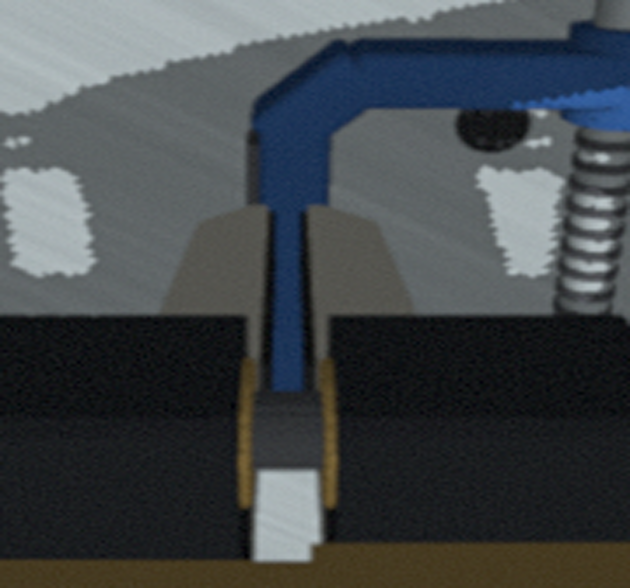

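```bash
python3 - <<'E'
from h import *
for tag,us in(('w6',(210,215,218,221,285,288,292)),('w1',(240,245,258,262)),('w3',(240,245,248,256,262))):
    s,im,d,c=load(tag); P=cloud(s,c,d); print(tag,s['position'],s['gripper_width'])
    for v in (222,225,227,229,232,238): print(v,[(u,P[v,u].round(4).tolist()) for u in us])
E
```

```text
w6 [ 0.49125957 -0.27474246  0.03431596] 0.039955097149140195
222 [(210, [0.5242, -0.2967, 0.0013]), (215, [0.522, -0.2929, 0.0009]), (218, [0.5214, -0.2905, -0.001]), (221, [0.5194, -0.2884, 0.0]), (285, [0.4885, -0.2409, 0.0005]), (288, [0.4873, -0.2385, -0.0]), (292, [0.4853, -0.2355, 0.0])]
225 [(210, [0.4993, -0.3015, 0.0586]), (215, [0.4979, -0.2987, 0.0578]), (218, [0.4963, -0.2972, 0.0588]), (221, [0.4972, -0.2949, 0.0546]), (285, [0.4729, -0.26, 0.0577]), (288, [0.4715, -0.2588, 0.0588]), (292, [0.4704, -0.2562, 0.0578])]
227 [(210, [0.499, -0.3012, 0.0618]), (215, [0.4978, -0.2983, 0.0607]), (218, [0.4964, -0.2968, 0.0612]), (221, [0.497, -0.2946, 0.0578]), (285, [0.4727, -0.2608, 0.0621]), (288, [0.472, -0.2588, 0.061]), (292, [0.4704, -0.2568, 0.0616])]
229 [(210, [0.4986, -0.3008, 0.065]), (215, [0.4974, -0.2981, 0.064]), (218, [0.497, -0.2963, 0.0627]), (221, [0.4975, -0.2941, 0.0593]), (285, [0.4737, -0.2602, 0.0627]), (288, [0.4723, -0.259, 0.0636]), (292, [0.4706, -0.2573, 0.0647])]
232 [(210, [0.4979, -0.3004, 0.0699]), (215, [0.4965, -0.2978, 0.0694]), (218, [0.497
[... 901 characters left out ...]
256, -0.0804, 0.2273]), (245, [0.5246, -0.0773, 0.2277]), (258, [0.5223, -0.0694, 0.2284]), (262, [0.5221, -0.0668, 0.2274])]
232 [(240, [0.5254, -0.0802, 0.2317]), (245, [0.5244, -0.0772, 0.2323]), (258, [0.5224, -0.0695, 0.2324]), (262, [0.5222, -0.0669, 0.2315])]
238 [(240, [0.5254, -0.0799, 0.2396]), (245, [0.5243, -0.0771, 0.2404]), (258, [0.5222, -0.0697, 0.2408]), (262, [0.5223, -0.0672, 0.2395])]Traceback (most recent call last):
  File "<stdin>", line 3, in <module>
  File "h.py", line 7, in load
    def load(tag): return pickle.load(open(f'{tag}.pkl','rb'))
                                      ~~~~^^^^^^^^^^^^^^^^^^^
FileNotFoundError: [Errno 2] No such file or directory: 'w3.pkl'
```

Request:
step_arm:
  moves:
    - [[4,0,0.1,0.5,0],[4,0,0,0,0],[4,0,0,0,0],[4,0,0,0,0],[4,0,0,0,0],[4,0,0,0,0],[4,0,0,0,0],[4,0,0,-1,0],[4,0,0,-0.7,0],[4,0,0,-0.4,0],[4,0,0,0,0]]

```text
time: 9.98
position: [0.4903, -0.273, -0.0132]
orientation: [-0.283, 0.959, 0.001, -0.001]
ft_force: [-0.1, 0.3, 0.1]
gripper_width: 0.0401
```

Request:
step_arm:
  moves:
    - [[4,0,0,-0.2,0],[4,0,0,0,0],[0,0,0,0,0],[0,0,0,0,0],[0,0,0,0,0],[0,0,0,0,0],[0,0,0,0,0],[0,0,0,0,0],[0,0,0,0,0],[0,0,0,0,0]]
  force: 45

```text
time: 10.82
position: [0.4914, -0.2738, -0.0133]
orientation: [-0.283, 0.959, -0.0, 0.0]
ft_force: [-0.5, 1.0, 3.0]
gripper_width: 0.0133
```

Request:
step_arm:
  moves:
    - [[0,0,0,1,0],[0,0,0,2,0],[0,0,0,3,0],[0,0,0,2,0],[0,0,0,0,0],[0,0,0,0,0]]

```text
time: 11.32
position: [0.4918, -0.2742, 0.0672]
orientation: [-0.283, 0.959, -0.001, 0.001]
ft_force: [-0.7, 0.9, -5.0]
gripper_width: 0.0134
```

```bash
python3 - <<'E'
from h import *
s,im,d,c=snap('wrist','w8'); print(s['position'],s['orientation'],s['time'],s['gripper_width'],s['ft_force'],s['torque'])
P=cloud(s,c,d)
hsv=cv2.cvtColor(im,cv2.COLOR_RGB2HSV); b=cv2.inRange(hsv,(100,120,40),(125,255,255))
for v in(160,170,180,200,215): 
    u=np.nonzero(b[v,225:])[0]+225
    if len(u): print(v,u.min(),u.max(),P[v,u.min()+2],P[v,u.max()-2])
E
```

```text
[ 0.49180615 -0.27423039  0.06721156] [-2.82687564e-01  9.59211313e-01 -1.01623370e-03  6.05291153e-04] 11.3167 0.013369709657115937 [-0.72312196  0.86176234 -5.01195966] [-0.07689289 -0.08639958 -0.01582955]
170 264 370 [ 0.44994049 -0.29005817  0.08768553] [ 0.41556727 -0.24191552  0.09907418]
180 253 373 [ 0.45832565 -0.29286586  0.09126396] [ 0.4192888  -0.2372567   0.10055167]
200 239 366 [ 0.47107568 -0.29465147  0.10091213] [ 0.43128781 -0.23114365  0.09783477]
215 241 262 [ 0.47848477 -0.28853828  0.10123169] [ 0.47302959 -0.27976316  0.10077789]
```

View pics/w8.png

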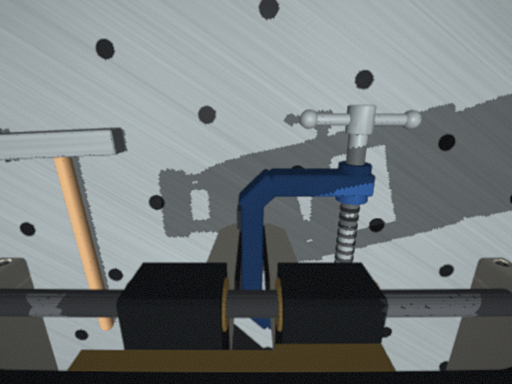

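```bash
python3 - <<'E'
from h import *
s,im,d,c=load('w8'); P=cloud(s,c,d)
hsv=cv2.cvtColor(im,cv2.COLOR_RGB2HSV); b=cv2.inRange(hsv,(100,120,40),(125,255,255))
th=np.radians(32.84);X=np.array([np.cos(th),np.sin(th)]);Y=np.array([-X[1],X[0]])
m=(b>0)&(np.abs(P[...,2]-.1005)<.003); m[:,:225]=0
Q=P[m][:,:2]-s['position'][:2]; q=np.c_[Q@X,Q@Y]
print(len(q),'x',np.percentile(q[:,0],[.5,1,2,50,99]),'y',np.percentile(q[:,1],[.5,1,50,99,99.5]))
sp=q[(q[:,0]>-35)&(q[:,0]<-5)]; 
for a in(-40,-30,-20,-10,0,10):
    w=q[(abs(q[:,0]-a)<4)&(q[:,1]<20)]; print(a,len(w),w[:,1].min() if len(w) else 0,w[:,1].max() if len(w) else 0)
# lower arm inner edge
w=q[(q[:,1]>20)&(q[:,1]<38)]; print('lower arm x',np.percentile(w[:,0],[1,99]))
R=campose(s,c)
for p in((310,119),(361,119),(412,119)):
    w=onplane(s,c,[p],.0672+.0236)[0][:2]-s['position'][:2]; print('bar',w@X,w@Y)
E
```

```text
5189 x [-0.04849936 -0.04764992 -0.04637132 -0.0321044   0.0624444 ] y [-0.00644482 -0.00614334  0.01248893  0.07056844  0.07126764]
-40 0 0 0
-30 0 0 0
-20 0 0 0
-10 0 0 0
0 5189 -0.007247582967249276 0.07262421422375459
10 0 0 0Traceback (most recent call last):
  File "<stdin>", line 12, in <module>
    return _quantile_unchecked(
        a, q, axis, out, overwrite_input, method, keepdims, weights)
    return _ureduce(a,
                    func=_quantile_ureduce_func,
    ...<5 lines>...
                    overwrite_input=overwrite_input,
                    method=method)
    r = func(a, **kwargs)
    result = _quantile(arr,
                       quantiles=q,
    ...<2 lines>...
                       out=out,
                       weights=wgt)
    slices_having_nans = np.isnan(arr[-1, ...])
                                  ~~~^^^^^^^^^
IndexError: index -1 is out of bounds for axis 0 with size 0
```

```bash
python3 - <<'E'
from h import *
s,im,d,c=load('w8'); P=cloud(s,c,d)
th=np.radians(32.84);X=np.array([np.cos(th),np.sin(th)]);Y=np.array([-X[1],X[0]])
p=np.array(s['position'])
for u in(20,60,150,200,230,250,300,340,440,490):
    r=[]
    for v in(245,258,262,268,275,285,295,305,318,330,345,360,378):
        q=P[v,u]-p; r.append((v,round(q[:2]@X*1000),round(q[:2]@Y*1000),round(q[2]*1000)) if d[v,u]>0 else (v,None))
    print(u,r)
E
```

```text
20 [(245, 58, -246, -67), (258, -33, -78, 107), (262, -32, -78, 107), (268, -31, -77, 109), (275, -29, -77, 109), (285, -24, -79, 109), (295, -29, -69, 120), (305, -27, -67, 122), (318, -14, -78, 113), (330, -11, -77, 115), (345, -6, -78, 116), (360, -2, -77, 119), (378, -22, -54, 140)]
60 [(245, 58, -202, -67), (258, 74, -206, -67), (262, 79, -207, -67), (268, 87, -209, -68), (275, 96, -211, -68), (285, 108, -213, -67), (295, -29, -56, 120), (305, -27, -56, 122), (318, 154, -224, -68), (330, 171, -227, -67), (345, 194, -232, -67), (360, 218, -237, -67), (378, -23, -44, 141)]
150 [(245, 58, -107, -68), (258, 73, -108, -67), (262, -34, -32, 110), (268, -35, -31, 114), (275, -34, -30, 116), (285, -35, -28, 122), (295, -34, -27, 126), (305, -33, -26, 128), (318, -29, -26, 129), (330, -25, -27, 129), (345, -19, -28, 128), (360, -20, -26, 133), (378, -21, -23, 139)]
200 [(245, 57, -54, -66), (258, 74, -55, -68), (262, -34, -16, 110), (268, -35, -15, 114), (275, -35, -15, 118), (285, -34, -14, 122), (295, -34, -13, 126), (305, -33, -13, 128), (318, -29, -13, 128), (330, -25, -13, 129), (34
[... 994 characters left out ...]
 -34, 24, 126), (305, -33, 24, 128), (318, -28, 24, 128), (330, -26, 24, 129), (345, -19, 25, 128), (360, -21, 23, 134), (378, -21, 22, 139)]
440 [(245, 57, 198, -66), (258, 73, 202, -67), (262, 78, 204, -68), (268, 84, 203, -65), (275, 94, 206, -66), (285, 108, 210, -67), (295, -30, 56, 120), (305, -27, 56, 122), (318, 151, 218, -66), (330, 170, 223, -67), (345, 192, 228, -66), (360, 216, 233, -66), (378, -22, 45, 140)]
490 [(245, 58, 253, -68), (258, -34, 81, 107), (262, -34, 79, 110), (268, -32, 79, 110), (275, -31, 78, 112), (285, -27, 79, 112), (295, -29, 71, 120), (305, -28, 69, 123), (318, -17, 79, 115), (330, -12, 80, 116), (345, -8, 79, 118), (360, -4, 79, 120), (378, -22, 57, 140)]
```

Request:
step_arm:
  moves:
    - [[0,0,0,2.5,0],[0,0,0,3.5,0],[0,0,0,3.5,0],[0,0,0,3.5,-4],[0,0,0,3.5,-4],[0,0,0,3.5,-4]]

```text
time: 11.87
position: [0.4903, -0.273, 0.2654]
orientation: [-0.179, 0.984, 0.002, -0.002]
ft_force: [0.5, -1.5, -5.1]
gripper_width: 0.0132
```

Request:
step_arm:
  moves:
    - [[0,0.5,2.5,0.4,-4],[0,0.5,2.5,0,-4],[0,0.5,2.5,0,-4],[0,0.5,2.5,0,-4],[0,0.5,2.5,0,-4],[0,0.5,2.5,0,-4],[0,0.5,2.5,0,-4],[0,0.5,2.5,0,-4],[0,0.5,2.5,0,-4],[0,0.5,2.4,0,-0.4],[0,0,0,0,0],[0,0,0,0,0]]

```text
time: 12.87
position: [0.5404, -0.0235, 0.2679]
orientation: [0.134, 0.991, 0.0, -0.002]
ft_force: [0.9, 0.2, -4.5]
gripper_width: 0.0135
```

```bash
python3 - <<'E'
from h import *
s,im,d,c=snap('wrist','w9'); print(s['position'],s['orientation'],s['time'],s['gripper_width'],s['ft_force'])
snap('scene','sc9'); snap('top','top9')
E
```

```text
[ 0.54036359 -0.02350155  0.26793781] [ 1.33987669e-01  9.90980120e-01  8.17773850e-05 -2.38743984e-03] 12.8667 0.013507557303077792 [ 0.85739514  0.19831537 -4.45428092]
```

View pics/w9.png

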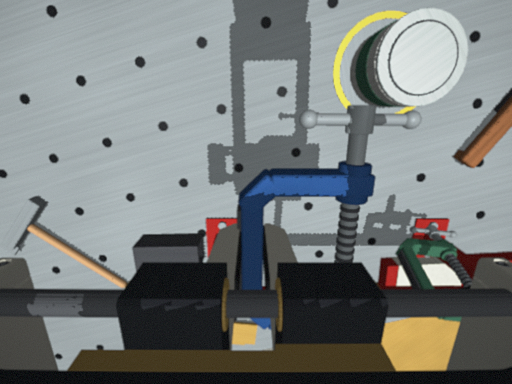

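View pics/sc9.png

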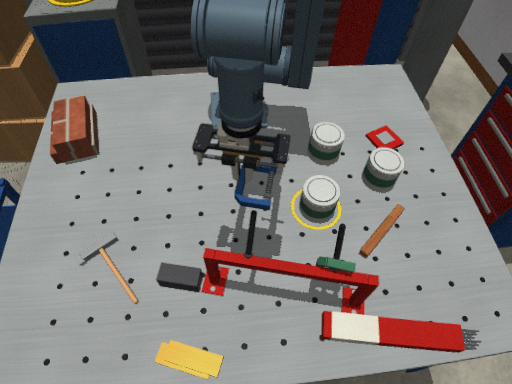

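View pics/top9.png

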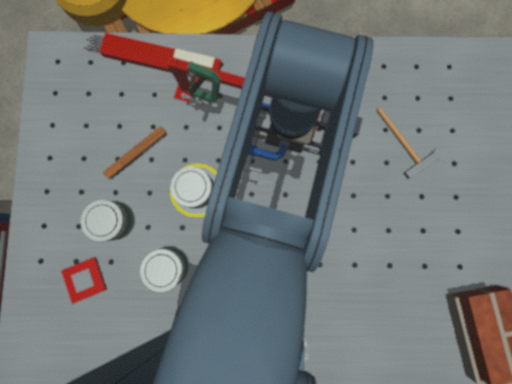

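```bash
python3 - <<'E'
from h import *
th=np.radians(-15.6);X=np.array([np.cos(th),np.sin(th)]);Y=np.array([-X[1],X[0]]);r0=np.array([.694,-.0275])
s,im,d,c=load('sc9'); P=cloud(s,c,d); hsv=cv2.cvtColor(im,cv2.COLOR_RGB2HSV)
b=(cv2.inRange(hsv,(100,110,40),(125,255,255))>0)&(P[...,2]>.28)&(P[...,2]<.31)&(P[...,0]>.45); 
Q=P[b]; q=np.c_[(Q[:,:2]-r0)@X,(Q[:,:2]-r0)@Y,Q[:,2]]; print(len(q),np.percentile(q,[0.5,2,50,98,99.5],axis=0).round(4))
tc=np.array(s['position']); print('tcp',(tc[:2]-r0)@X,(tc[:2]-r0)@Y,tc[2])
bow=q[q[:,0]>np.percentile(q[:,0],99.5)-.008];print('bow y',np.percentile(bow[:,1],[1,99]),'z',np.median(bow[:,2]))
m=(hsv[...,2]<75)&(P[...,2]>.19)&(P[...,2]<.28)&(P[...,0]>.58)&(P[...,1]<.15)&(P[...,1]>-.1)
Q=P[m];a=np.c_[(Q[:,:2]-r0)@X,(Q[:,:2]-r0)@Y,Q[:,2]]
for z in np.arange(.19,.27,.01):
    w=a[abs(a[:,2]-z)<.005]; 
    if len(w): print(round(z,3),len(w),np.median(w[:,0]).round(4),np.percentile(w[:,1],[2,50,98]).round(4))
print('tip',a[:,0].min(),a[:,2].max())
# wrist/w1 view of arm? top0
s,im,d,c=load('top0'); P=cloud(s,c,d); hsv=cv2.cvtColor(im,cv2.COLOR_RGB2HSV)
m=(hsv[...,2]<75)&(P[...,2]>.19)&(P[...,2]<.27)&(P[...,0]>.58)&(P[...,1]<.05)&(P[...,1]>-.1)
Q=P[m];a=np.c_[(Q[:,:2]-r0)@X,(Q[:,:2]-r0)@Y,Q[:,2]]
for z in np.arange(.19,.27,.01):
    w=a[abs(a[:,2]-z)<.005]
    if len(w): print('top',round(z,3),len(w),np.median(w[:,0]).round(4),np.percentile(w[:,1],[2,50,98]).round(4))
E
```

```text
572 [[-0.1842 -0.0442  0.2827]
 [-0.1831 -0.0435  0.2838]
 [-0.0925 -0.0097  0.299 ]
 [-0.0799  0.0322  0.3018]
 [-0.0795  0.0336  0.3021]]
tcp -0.14868586521655794 -0.03842796279765547 0.26830674976068275
bow y [-0.03480256  0.03347607] z 0.2969835438668422
0.19 22 -0.0166 [-0.0057  0.0021  0.1723]
0.2 43 -0.0231 [-0.0072  0.001   0.1784]
0.21 38 -0.0349 [-0.0067  0.0006  0.1786]
0.22 38 -0.0448 [-0.007  -0.0009  0.0058]
0.23 34 -0.0553 [-0.0051  0.0004  0.0059]
0.24 28 -0.0652 [-0.0053  0.0006  0.0057]
0.25 33 -0.0749 [-0.0048  0.0008  0.0056]
0.26 17 -0.0822 [-0.0046 -0.0004  0.0038]
tip -0.08681397875949211 0.25994339614209117
top 0.19 10 -0.0171 [-0.0056  0.0007  0.0061]
top 0.2 15 -0.0253 [-0.0052  0.0006  0.0066]
top 0.21 12 -0.0358 [-0.0054 -0.0015  0.0057]
top 0.22 12 -0.0454 [-0.0055 -0.0002  0.0039]
top 0.23 13 -0.0546 [-0.0056 -0.0008  0.0046]
top 0.24 16 -0.066 [-0.0055  0.0002  0.0069]
top 0.25 18 -0.0757 [-0.0059 -0.0007  0.0068]
top 0.26 27 -0.0864 [-0.0043  0.0003  0.0057]
```

Request:
step_arm:
  moves:
    - [[0,0.9,-0.2,0,0],[0,0,0,0,0],[0,1.16,-0.32,-1.2,0],[0,1.16,-0.32,-1.2,0],[0,1.16,-0.32,-1.2,0],[0,0,0,0,0],[0,0,0,0,0]]

```text
time: 13.6
position: [0.5848, -0.0371, 0.2333]
orientation: [0.136, 0.991, 0.0, -0.001]
ft_force: [-0.6, -0.4, -3.8]
gripper_width: 0.0137
```

```bash
python3 - <<'E'
from h import *
s,im,d,c=snap('scene','sc10'); b=cv2.cvtColor(im,cv2.COLOR_RGB2BGR)
cv2.imwrite('pics/sc10z.png',cv2.resize(b[130:290,170:310],None,fx=4,fy=3.7,interpolation=cv2.INTER_CUBIC))
th=np.radians(-15.6);X=np.array([np.cos(th),np.sin(th)]);Y=np.array([-X[1],X[0]]);r0=np.array([.694,-.0275])
tc=np.array(s['position']); print('tcp',(tc[:2]-r0)@X,(tc[:2]-r0)@Y,tc[2],'cross rel',-(tc[2]+.0236-.17)-(tc[:2]-r0)@X,s['ft_force'],s['torque'])
E
```

```text
tcp -0.10255592034459214 -0.03861749969658899 0.2333207389617447 cross rel 0.015635181382847432 [-0.56040068 -0.40012925 -3.75172079] [-0.15834915  0.05136603 -0.02127243]
```

View pics/sc10z.png

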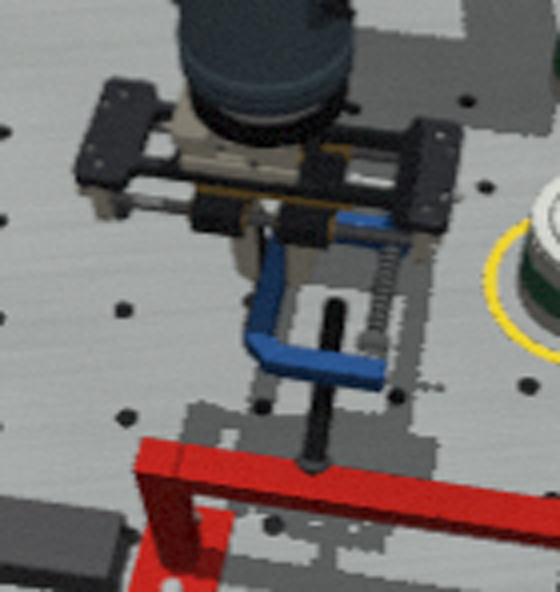

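Request:
step_arm:
  moves:
    - [[0,1.16,-0.32,-1.2,0],[0,1.16,-0.32,-1.2,0],[0,1.16,-0.32,-1.2,0],[0,1.1,-0.3,-1.1,0],[0,0,0,0,0],[0,0,0,0,0]]

```text
time: 14.15
position: [0.6305, -0.0491, 0.1876]
orientation: [0.136, 0.991, 0.0, -0.0]
ft_force: [-0.8, 0.4, -3.1]
gripper_width: 0.0134
```

```bash
python3 - <<'E'
from h import *
s,im,d,c=snap('scene','sc11'); b=cv2.cvtColor(im,cv2.COLOR_RGB2BGR)
cv2.imwrite('pics/sc11z.png',cv2.resize(b[130:290,170:310],None,fx=4,fy=3.7,interpolation=cv2.INTER_CUBIC))
th=np.radians(-15.6);X=np.array([np.cos(th),np.sin(th)]);Y=np.array([-X[1],X[0]]);r0=np.array([.694,-.0275])
tc=np.array(s['position']); print('tcp',(tc[:2]-r0)@X,(tc[:2]-r0)@Y,tc[2],'cross rel',-(tc[2]+.0236-.17)-(tc[:2]-r0)@X,s['ft_force'],s['torque'])
E
```

```text
tcp -0.05531237505340417 -0.03788917723053672 0.18761521412719656 cross rel 0.014097160926207608 [-0.80457092  0.41667535 -3.13478873] [-0.14146939  0.04934763 -0.00814401]
```

View pics/sc11z.png

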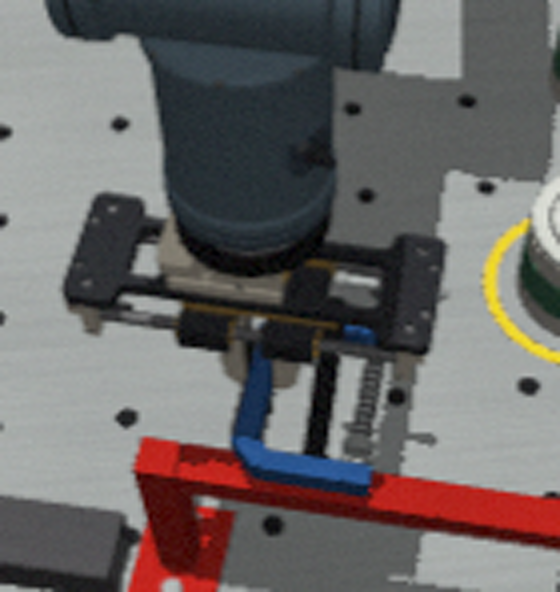

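Request:
step_arm:
  moves:
    - [[0,-0.7,0.2,0,0],[0,-0.75,0.2,0,0],[0,0,0,0,0],[0,0,0,-0.2,0],[0,0,0,0,0]]

```text
time: 14.62
position: [0.6162, -0.0449, 0.1859]
orientation: [0.135, 0.991, -0.0, 0.0]
ft_force: [0.4, 0.9, -3.5]
gripper_width: 0.0135
```

Request:
step_arm:
  moves:
    - [[0,0,0,-0.2,0],[0,0,0,-0.1,0],[0,0,0,0,0]]

```text
time: 14.87
position: [0.6163, -0.045, 0.182]
orientation: [0.135, 0.991, 0.0, -0.0]
ft_force: [-0.3, -0.2, -4.3]
gripper_width: 0.0136
```

```bash
python3 - <<'E'
from h import *
s,im,d,c=snap('scene','sc12'); b=cv2.cvtColor(im,cv2.COLOR_RGB2BGR)
cv2.imwrite('pics/sc12z.png',cv2.resize(b[160:270,190:290],None,fx=5.5,fy=5.3,interpolation=cv2.INTER_CUBIC))
print(s['position'],s['ft_force'],s['torque'])
E
```

```text
[ 0.61632598 -0.0450343   0.18197099] [-0.26135413 -0.21472878 -4.33226527] [-0.11537814 -0.03704127 -0.00873911]
```

View pics/sc12z.png

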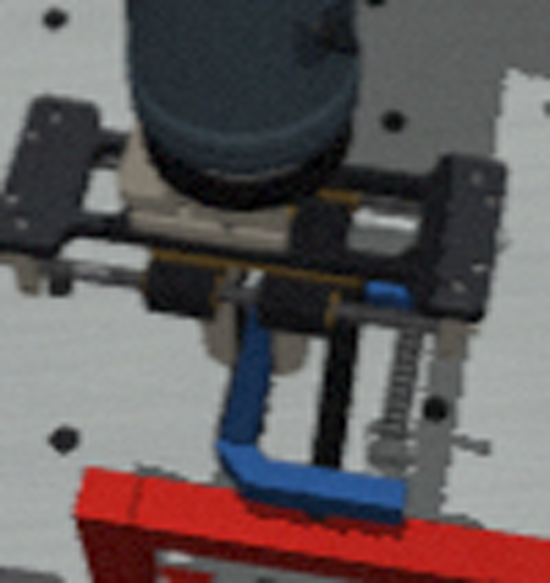

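Request:
step_arm:
  moves:
    - [[2.2,0,0,0,0],[2.2,0,0,0,0],[2.2,0,0,0,0],[2.2,0,0,0,0],[2.2,0,0,0,0],[2.2,0,0,0,0],[2.2,0,0,0,0]]

```text
time: 15.5
position: [0.6165, -0.045, 0.1826]
orientation: [0.135, 0.991, -0.0, 0.0]
ft_force: [1.2, 0.5, 0.0]
gripper_width: 0.0219
```

```bash
python3 - <<'E'
from h import *
s,im,d,c=snap('scene','sc13'); b=cv2.cvtColor(im,cv2.COLOR_RGB2BGR)
cv2.imwrite('pics/sc13z.png',cv2.resize(b[160:290,190:300],None,fx=5,fy=4.5,interpolation=cv2.INTER_CUBIC))
print(s['position'],s['ft_force'],s['gripper_width'])
snap('wrist','w13')
E
```

```text
[ 0.61648929 -0.04502423  0.182613  ] [1.18430244 0.47587102 0.04008971] 0.02193313870014561
```

View pics/sc13z.png

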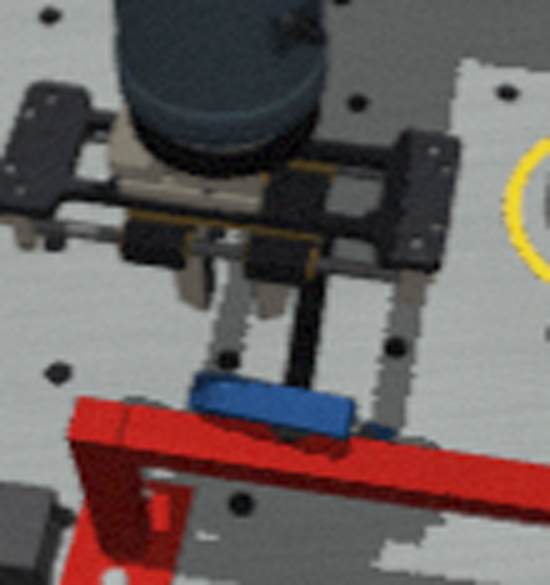

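View pics/w13.png

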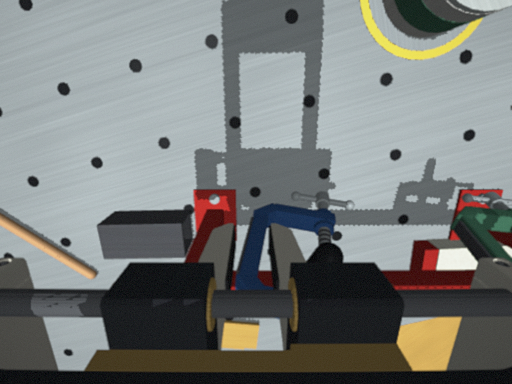

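Request:
step_arm:
  moves:
    - [[2.2,0,-0.2,1,0],[2.2,0,0,2,0],[2.2,0,0,3.5,0],[2.2,0,0,3.5,0],[2.2,0,0,3,0],[2.2,-3.8,0,1,0],[2.2,-3.8,0,0,0],[2.2,-3.8,-1,0,0],[2.2,-3.8,-1,0,0],[2.2,-3.8,-1,0,0],[2.2,-3.8,-1,0,0],[2.2,0,0,0,0]]

```text
time: 16.6
position: [0.3832, -0.0874, 0.3238]
orientation: [0.136, 0.991, -0.001, -0.0]
ft_force: [0.9, 0.4, 0.2]
gripper_width: 0.0217
```

```bash
python3 - <<'E'
from h import *
s,im,d,c=snap('scene','sc14'); b=cv2.cvtColor(im,cv2.COLOR_RGB2BGR)
print(s['position'],s['time'],s['ft_force'])
cv2.imwrite('pics/sc14z.png',cv2.resize(b[170:330,140:400],None,fx=3,fy=3.4,interpolation=cv2.INTER_CUBIC))
P=cloud(s,c,d)
th=np.radians(-15.6);X=np.array([np.cos(th),np.sin(th)]);Y=np.array([-X[1],X[0]]);r0=np.array([.694,-.0275])
hsv=cv2.cvtColor(im,cv2.COLOR_RGB2HSV)
b=(cv2.inRange(hsv,(100,110,40),(125,255,255))>0)&(P[...,0]>.55)&(P[...,0]<.8)&(P[...,1]>-.2)&(P[...,1]<.1)
Q=P[b];q=np.c_[(Q[:,:2]-r0)@X,(Q[:,:2]-r0)@Y,Q[:,2]];print('blue',len(q),np.percentile(q,[1,50,99],axis=0).round(4))
s,im,d,c=snap('top','top14')
print(ring(s,im,c,(160,155,235,225)),lid(s,c,d,(165,155,225,220)))
s0,im0,d0,c0=load('top0')
cv2.imwrite('pics/diff.png',cv2.absdiff(im,im0)*2)
E
```

```text
[ 0.38316638 -0.08743288  0.32379647] 16.6 [0.93063632 0.42914707 0.23502938]
blue 307 [[-4.560e-02 -4.700e-02  1.216e-01]
 [-1.210e-02 -5.700e-03  2.096e-01]
 [ 2.000e-04  4.300e-02  2.177e-01]]
(array([0.45992883, 0.21177249]), np.float64(0.07518496400385374)) (((0.4587128162384033, 0.2125720977783203), 0.054786551743745804), array([0.45821383, 0.21276567]), array([0.1078968 , 0.10758934]))
```

View pics/sc14z.png

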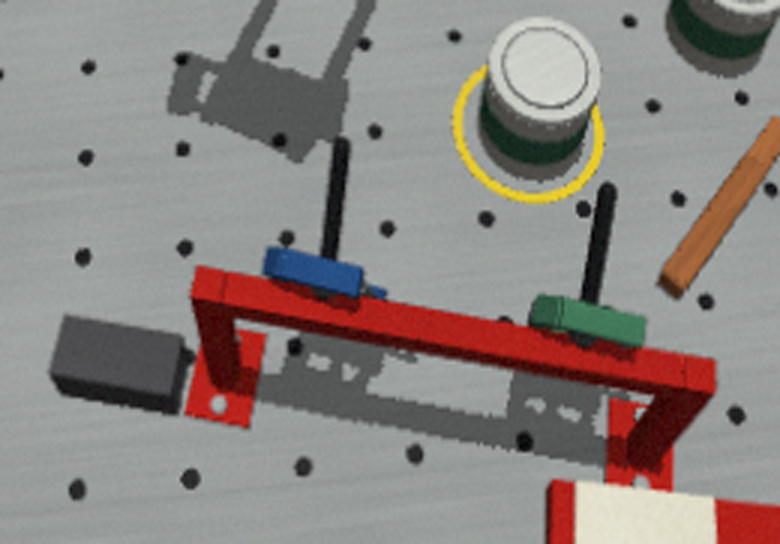

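View pics/top14.png

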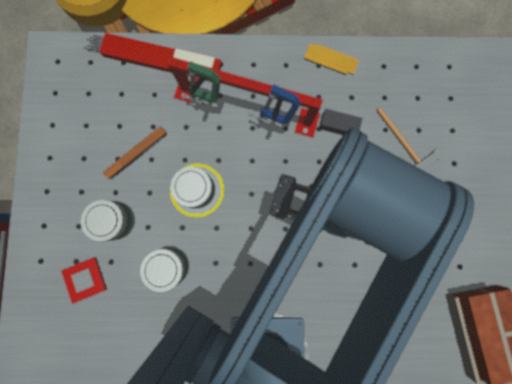

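View pics/diff.png

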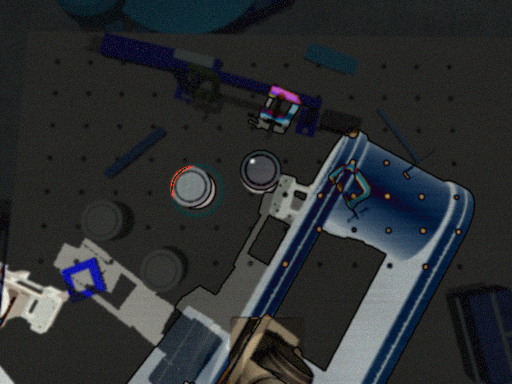

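```bash
python3 - <<'E'
from h import *
th=np.radians(-15.6);X=np.array([np.cos(th),np.sin(th)]);Y=np.array([-X[1],X[0]]);r0=np.array([.694,-.0275])
for tag,hs,oy in(('top14',(100,125),0),('top14',(60,90),.2),('sc14',(100,125),0)):
    s,im,d,c=load(tag);P=cloud(s,c,d);hsv=cv2.cvtColor(im,cv2.COLOR_RGB2HSV)
    x=(P[...,:2]-r0)@X;y=(P[...,:2]-r0)@Y-oy
    m=(cv2.inRange(hsv,(hs[0],90,30),(hs[1],255,255))>0)&(abs(x)<.15)&(abs(y)<.08)
    q=np.c_[x[m],y[m],P[m][:,2]]
    print(tag,len(q))
    for z in np.arange(.07,.24,.015):
        w=q[abs(q[:,2]-z)<.0075]
        if len(w)>3: print(' z%.3f'%z,len(w),np.percentile(w[:,0],[2,50,98]).round(3),np.percentile(w[:,1],[2,98]).round(3))
E
```

```text
top14 479
 z0.115 104 [-0.056 -0.049 -0.035] [-0.025  0.041]
 z0.130 54 [-0.054 -0.047 -0.037] [-0.032  0.043]
 z0.145 18 [-0.05  -0.048 -0.045] [-0.036 -0.024]
 z0.160 18 [-0.045 -0.043 -0.04 ] [-0.04  -0.027]
 z0.175 17 [-0.042 -0.038 -0.034] [-0.041 -0.031]
 z0.190 24 [-0.036 -0.032 -0.019] [-0.047 -0.034]
 z0.205 145 [-0.03  -0.02  -0.005] [-0.044  0.013]
 z0.220 81 [-0.023 -0.016 -0.003] [-0.018  0.024]
top14 224
 z0.115 72 [-0.052 -0.044 -0.035] [-0.015  0.029]
 z0.205 57 [-0.028 -0.019 -0.009] [-0.036  0.014]
 z0.220 89 [-0.023 -0.017 -0.009] [-0.02   0.032]
sc14 314
 z0.115 5 [-0.049 -0.046 -0.041] [0.038 0.046]
 z0.130 8 [-0.045 -0.042 -0.038] [0.033 0.043]
 z0.190 13 [-0.027 -0.016 -0.008] [-0.048 -0.008]
 z0.205 206 [-0.024 -0.01   0.   ] [-0.043  0.027]
 z0.220 80 [-0.02  -0.013 -0.002] [-0.009  0.027]
```

```bash
python3 -c "
from h import *
print(env.get_state()['time']); print(env.job_done())"
```

```text
16.7
the job is handed in; nothing more can be done
None
```

I slid the tin into its yellow ring and hung the blue clamp on the bare arm, then handed the job in at 16.7 s of robot time. The hand-in gives no verdict.

**Last checks, from the top and scene cameras:**
- **Tin:** its centre is about 1.5 to 2 mm from the ring's centre (limit 18 mm). It slid along the bench with no sign of tipping.
- **Blue clamp:** it hangs with the bow up and the handle down, leaning about 19° (0.33 rad, limit 0.95). I estimate the arm passes through its throat about 27 mm up from the root (limits 12 to 85 mm). It sits much like the green clamp does.
- **Other things:** the green clamp, brush, offcut and hammer look unmoved in the before and after pictures. I did not measure them.
- **Robot:** the arm was drawn back and touches nothing.

**What disagreed:**
- **Fingertips:** the wrist camera's depth showed the fingertips about 20 mm above the reported tool point. Because of this, my first two attempts to grip the clamp closed above its spine and shifted it by at most a few millimetres. I lowered the tool to a reported height of -13 mm, and the grip then held.
- **Cameras:** the top and scene cameras differed by about 4 mm on the rack, so I took a middle value.

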